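# Draw in the turnbuckle clamp on the bored block

### The job

Tighten the turnbuckle clamp that holds the bare aluminium block with two round bores: swing the black ball on its bar over, away from the side it leans to now, as far as it will go, so that both blue jaws draw in onto the block, then let go. Leave the other clamp, the one with the plain orange block, slack as it is.

Things in the scene. Friction and masses are not known exactly. Their poses are not given: they have to be found in the camera images.
- clamp: The clamp to tighten, bolted down: dark steel base plate 100 (x) by 210 (y) by 12 mm; origin at the centre of its underside, z up. On it is fixed a bare aluminium block 44 by 110 by 48 mm with two 34 mm bores. Blue jaws, tops 100 mm above the bench, slide along y at either end. Above the block a steel turnbuckle sleeve, 80 long, 30 mm diameter, turns about an axis parallel to y, 85 mm above the origin.
- clamp_sleeve (a joint): Turn of the sleeve, rad, 0 (slack) to 1.745 (tight) between hard stops; starts near slack. At value v its tommy bar leans v - 0.873 rad from upright towards the base's +x: 50 degrees to -x when slack, 50 degrees to +x when tight. Opposite threads draw both jaws in 10 mm each over this range. It needs about 2 N at the ball and stays where it is left.
- clamp_knob (a point): Centre of the black ball, 26 mm diameter, at the tip of that sleeve's tommy bar (steel, 8 mm diameter). The bar stands out at the sleeve's mid-length (base y = 0), the ball's centre 80 mm from the sleeve's axis, so it swings over in the base's x-z plane on an arc of 80 mm radius.
- clamp_left_face (a point): Centre of the inner face of the +y blue jaw (52 by 18 mm, 86 mm tall) of that clamp. The two inner faces are 130 mm apart at joint value 0 and 110 mm when tight on the block. A brass threaded rod runs from each jaw into the sleeve.
- clamp_right_face (a point): Centre of the inner face of the -y jaw of that clamp.
- other_knob (a point): Centre of the black 26 mm ball of the other clamp, which is of the same make and size but holds a plain orange block without bores; to be left slack.

How it is judged (in metres and radians):
At the end, for the whole second after the job is handed in: The sleeve of the clamp with the bored aluminium block is turned to within about 12 degrees of its tight stop (joint above 1.53 rad), its jaw faces are less than 112.6 mm apart, the sleeve is at rest, and the other clamp's ball is within 20 mm of where it started (value of joint clamp_sleeve above 1.53 rad and distance between clamp_left_face and clamp_right_face below 0.1126 m and velocity of joint clamp_sleeve between -0.1 and 0.1 rad/s and distance of other_knob from where it was at the start of the episode below 0.02 m); the robot touches nothing.
It fails at once if the other clamp's ball is moved by more than 20 mm (distance of other_knob from where it was at the start of the episode above 0.02 m).
It also fails if it takes over 32 s, if anything falls off the work surface, if the arm or the gripper's body presses on something with over 40 N, if the wrist force passes 120 N, or if a joint passes its speed limit or range.

### The arm

A 6-joint arm with a two-finger parallel gripper is mounted at the origin on the work surface. World frame = base frame: x ahead of the robot, y to its left, z up, the work surface at z = 0. Lengths are in m, angles in degrees, forces in N, time in s.
With the tool pointing down it reaches from about 0.25 to 0.725 m from the base axis. Payload 9.7 kg.
Tool frame: the origin (TCP) lies at the very end of the fingers, on their centre line; the grasp point (between the pads) lies 19 mm behind it (bot.hold_point_z is the distance from the TCP to the grasp point, in m); z points along the fingers, y is the line along which they close (so a half turn about z gives the same grasp; the last joint's range is limited). The gripper opens to 85 mm and grips with 20 to 120 N. Pads are 22 mm wide; open, the fingers measure 114 mm over their backs; the gripper's body (76 mm by 85 mm) begins 54 mm behind the grasp point. The pads swing forward as they close: fully open they stand 13 mm farther back than shut.
Start: joints at [75.115, 4.979, 10.078, 95.1, 0, 90], TCP at [0.141, 0.532, 0.231] pointing down, gripper open.
Joint ranges: [-179.16, 179.16], [-48.56, 103.87], [-65.8, 70.77], [-126.05, 130.52], [-82.76, 87.17], [-180, 180]. Speed limits (degrees/s): [127.2, 127.2, 147.25, 180, 180, 180].

### API

Orientations are given as [roll, pitch, yaw] about the fixed x, y, z axes, in that order (R = Rz(yaw) Ry(pitch) Rx(roll)).
In Python, from workcell import bot gives the robot as it stands.
- The arm moves only by the tool play_rows, never from a script. Its argument "targets" is a list of rows, each an object with "grip": the closure in counts, from 0 (fully open) to 255 (shut); "linear": the shift along the world's x, y, z in cm, a list of three; "delta_rot": the turn, a rotation vector about the world's x, y, z in rad, a list of three. A call has 1 to 10 rows; each row is the pose to reach, as a shift and turn from the pose commanded when the call began; what a row does not reach only later rows make up. A row lasts 1/10 s, in which the tool goes at most 50 mm and 8.59 degrees, less where a joint would pass 70% of its speed; a pose out of reach is approached as far as the arm can. A call with a gripper value outside its range is refused whole. The fingers move at their own pace and stop on an object; "force" is the grip in N (left out, the last holds). Time passes only in rows, so rows that repeat a pose let the fingers close. It gives the time, the measured TCP pose, the force, the opening and the grip force at its end, in the units of the state.
- bot.get_obs(): the state, without advancing time (a new reading comes with each control period).
- bot.camera(name): name is "side" or "top"; returns a dict with "color" (400x640x3 uint8, red, green, blue), "range_z" (400x640 float32, m along the optical axis (not along the pixel's ray), 0 where there is no reading), "fov_y" (degrees; the focal length in pixels is half the picture's height over the tangent of half this angle, whatever the lens; pixels are square), "cx", "cy" (the principal point, pixels), "world_to_cam" (4x4, takes a point from world to camera coordinates). Camera axes: x right, y up, looking along -z (the intrinsics and any distortion apply to the point x, -y, -z); pixel columns grow to the right and rows downward; lengths in m; the calibration is good to about 2 mm. A picture is of the moment at which its call begins.
- bot.job_done(): hands the job in; it is judged then, once.
Trained networks look in a picture, given as the dict that the camera call returned (one of the last four; its "shot" number tells which), for a name from the list of things; names that differ only in an ending like _2 or _b are one class to them, and where a whole thing is asked for, a point or a joint stands for the part that bears it (a point fixed in the world has none). Each returns a list of dicts, best first, with "conf" (0 to 1); they miss things now and then, are a little off and sometimes report something else, mostly with a low value. They report only what shows in the picture. A call takes as long as a camera call.
- bot.search_frame(picture, target): "box" ([left, top, right, bottom] in pixels, round what is visible of it).
- bot.trace(picture, target): "pixels" (400x640 bool, what is visible of it) and "box" ([left, top, right, bottom] in pixels, round what is visible of it).
- bot.pinpoint(picture, target): "pixel" ([column, row] in pixels: a listed point, or the origin of a listed thing).
The state is a dict: "time": time; "q": joint angles; "qd": joint speeds; "joint_efforts": joint torques, N m; "ee_pos": TCP position; "tcp_rot": TCP orientation; "wrist_force": force on the tool from outside, world axes, zero at the start; "torque": the same for the moment, N m; "opening": finger opening in m; "grasp_force": force on a finger pad.
Only numpy, scipy, OpenCV 4.12 (cv2) and the standard library are available. Lean on these libraries where they do the work, as an engineer would, in place of code of your own. Each camera call takes 0.05 s, during which the arm holds its last target. There are 200 camera calls.

## Working session

There is one attempt and no reset: what is moved stays moved. The work goes in short steps, Python scripts to look and compute and a tool call to move; the robot and the scene stay as the last step left them, time stands still between calls to the robot, and variables do not carry over. Pictures are saved under pics/ and viewed, at most 10 in all, crops included, and the job is handed in when it is done.

Besides the shell and the picture viewer there is one more tool, called after ">>>" by a JSON object that holds its "method" and its "body". play_rows: Moves the arm, as the interface text tells. Its arguments: {"type":"object","properties":{"targets":{"type":"array","items":{"type":"object","properties":{"grip":{"type":"number"},"linear":{"type":"array","items":{"type":"number"}},"delta_rot":{"type":"array","items":{"type":"number"}}}}},"force":{"type":"number"}},"required":["targets"]}

```bash
mkdir -p pics
cat > h.py <<'E'
import numpy as np, cv2
from workcell import bot
def ray(p,uv):
    f=200/np.tan(np.radians(p['fov_y'])/2)
    d=np.array([(uv[0]-p['cx'])/f,-(uv[1]-p['cy'])/f,-1.])
    T=np.linalg.inv(p['world_to_cam']); return T[:3,3],T[:3,:3]@d
def pt(p,uv,z=None):
    o,d=ray(p,uv)
    if z is None:
        c,r=int(round(uv[0])),int(round(uv[1])); w=p['range_z'][r-2:r+3,c-2:c+3]; w=w[w>0]
        if len(w)==0: return None
        return o+d*np.median(w)
    return o+d*(z-o[2])/d[2]
E
python3 - <<'E'
from h import *
print({k:v for k,v in bot.camera('top').items() if k not in('color','range_z')})
for n in('top','side'):
    p=bot.camera(n); cv2.imwrite(f'pics/{n}0.png',p['color'][:,:,::-1]); print(n,p['world_to_cam'].round(3).tolist())
    for t in('clamp','clamp_knob','other_knob','clamp_left_face','clamp_right_face'):
        for r in bot.pinpoint(p,t)[:3]:
            x=pt(p,r['pixel']); print(n,t,round(r['conf'],2),np.round(r['pixel'],1),None if x is None else x.round(3))
E
```

```text
{'fov_y': 57.75778315358366, 'cx': 319.95180452212014, 'cy': 201.06406137494332, 'world_to_cam': array([[ 0.01700089, -0.99927647, -0.03402202,  0.0024776 ],
       [ 0.98689541,  0.01130995,  0.16096441, -0.51982847],
       [-0.16046316, -0.03631272,  0.98637364, -0.66040405],
       [ 0.        ,  0.        ,  0.        ,  1.        ]]), 'shot': 1}
top [[0.017, -0.999, -0.034, 0.002], [0.987, 0.011, 0.161, -0.52], [-0.16, -0.036, 0.986, -0.66], [0.0, 0.0, 0.0, 1.0]]
top clamp 0.95 [249.1 203.1] [0.511 0.144 0.06 ]
top clamp_knob 0.7 [226.1 216. ] [0.474 0.154 0.167]
top other_knob 0.83 [437.7 223.1] [ 0.467 -0.179  0.166]
top clamp_left_face 0.72 [212.9 208.5] [0.5   0.213 0.059]
top clamp_right_face 0.61 [276.7 197.3] [0.516 0.085 0.101]
side [[0.92, -0.391, -0.019, -0.459], [0.305, 0.686, 0.66, -0.209], [-0.245, -0.613, 0.751, -0.837], [0.0, 0.0, 0.0, 1.0]]
side clamp 0.89 [293.9 166.2] [0.5   0.117 0.05 ]
side clamp_knob 0.86 [274.4 118.4] [0.477 0.143 0.161]
side other_knob 0.9 [345.1 263.3] [ 0.464 -0.193  0.154]
side clamp_left_face 0.69 [277.6 137.6] [0.496 0.201 0.059]
side clamp_right_face 0.84 [310.7 172.5] [0.52  0.077 0.061]
side clamp_right_face 0.26 [294.3 165.6] [0.501 0.118 0.051]
```

View pics/top0.png

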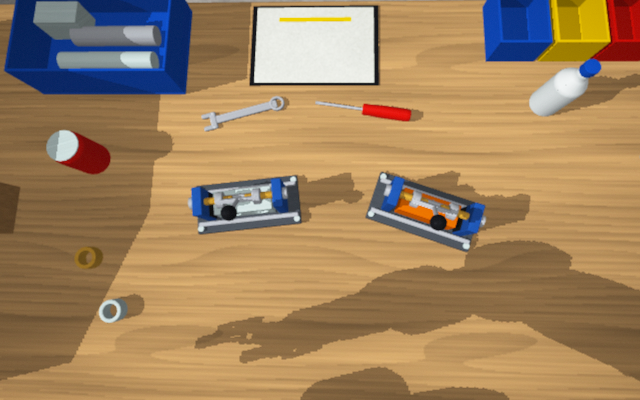

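View pics/side0.png

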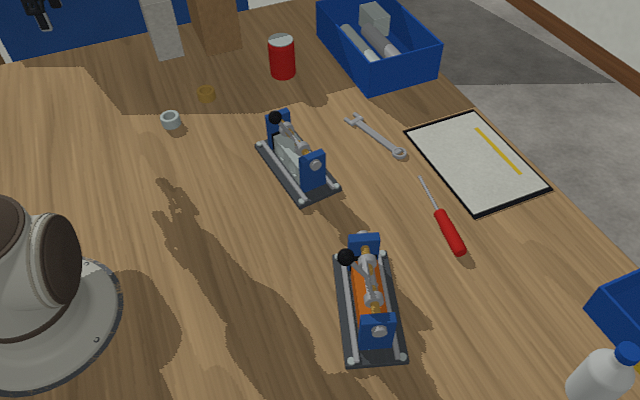

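The bored clamp is at top pixel (247,205), with its ball at (229,212) leaning towards the robot. The orange clamp is at (427,210). In the side view the two balls are at (274,118) and (346,257). Next I'll triangulate the ball and get the yaw.

Run:
```python
from h import *
P={n:bot.camera(n) for n in('top','side')}
R=[]
for n,p in P.items():
    b=p['range_z']; 
    for uv in ((320,300),(330,130)) if n=='top' else ((230,200),(400,100)): print(n,'bench',pt(p,uv).round(3))
    t=bot.trace(p,'clamp')[0]; m=t['pixels']; print(n,'trace',t['conf'],t['box'])
    g=p['color'].max(2)<50
    L=(229,212) if n=='top' else (274,118)
    w=np.zeros_like(g); w[L[1]-14:L[1]+15,L[0]-14:L[0]+15]=1
    k,lab,st,ce=cv2.connectedComponentsWithStats((g&w).astype(np.uint8))
    i=1+np.argmax(st[1:,4]); print(n,'ball',ce[i],st[i]); R.append(ray(p,ce[i]))
    print('ball depth pt',pt(p,ce[i]))
    hsv=cv2.cvtColor(p['color'],cv2.COLOR_RGB2HSV)
    # jaw tops and plate corners
    ys,xs=np.nonzero(m); f=200/np.tan(np.radians(p['fov_y'])/2)
    X=np.array([pt(p,(x,y)) if p['range_z'][y,x]>0 else [np.nan]*3 for x,y in zip(xs,ys)],float)
    blue=(hsv[ys,xs,0]>100)&(hsv[ys,xs,0]<130)&(hsv[ys,xs,1]>150)
    top=blue&(X[:,2]>.08); print('jaw top z',np.nanpercentile(X[blue,2],[50,90,98]))
    if top.sum()>6:
        c=X[top].astype(np.float32); _,l,cc=cv2.kmeans(c,2,None,(3,50,1e-4),5,0); print('jaws',cc.round(3).tolist(),top.sum())
    low=(X[:,2]<.03); r=cv2.minAreaRect((X[low,:2]*1000).astype(np.float32)); print('plate',r)
(o1,d1),(o2,d2)=R
s=np.linalg.lstsq(np.c_[d1,-d2],o2-o1,rcond=None)[0]; a,b=o1+d1*s[0],o2+d2*s[1]; print('tri',a,b,np.linalg.norm(a-b))
print(bot.get_obs())
```

```text
top bench [ 0.329  0.008 -0.   ]
top bench [ 0.679 -0.007  0.001]
top trace 0.67 [188.3, 177.0, 302.6, 239.4]
top ball [228.31428571 212.38857143] [221 206  15  14 175]
ball depth pt [0.47936489 0.15091668 0.16779929]
jaw top z [0.09916479 0.10039123 0.10063826]
jaws [[0.5239999890327454, 0.08500000089406967, 0.0989999994635582], [0.5070000290870667, 0.2280000001192093, 0.09700000286102295]] 622
plate ((516.9144897460938, 165.35757446289062), (102.6715316772461, 221.74359130859375), 7.0084967613220215)
side bench [ 0.363  0.129 -0.001]
side bench [ 0.833  0.271 -0.002]
side trace 0.96 [253.4, 106.6, 341.1, 209.3]
side ball [274.73188406 117.14492754] [269 111  13  13 138]
ball depth pt [0.4789799  0.14515601 0.16183895]
jaw top z [0.0666911  0.09824026 0.09900273]
jaws [[0.5109999775886536, 0.22200000286102295, 0.09600000083446503], [0.5230000019073486, 0.0820000022649765, 0.0949999988079071]] 409
plate ((516.6895141601562, 205.078369140625), (119.59455108642578, 313.0867919921875), 1.9249203205108643)
tri [0.48121044 0.15516429 0.15332887] [0.48179534 0.15502688 0.15336314] 0.0006018053340106638
{'time': 0.85, 'q': array([7.51154831e+01, 4.97694094e+00, 1.00778390e+01, 9.50999030e+01,
       1.16216750e-03, 9.00003560e+01]), 'qd': array([ 0.12127095, -0.00999474, -0.02149226,  0.02125598, -0.02718577,
       -0.02185532]), 'joint_efforts': array([-2.93327517e-03, -5.20077753e+01,  4.64849746e+01,  1.63337918e-03,
       -6.58519639e-05,  1.00694825e-05]), 'ee_pos': array([0.14127096, 0.53153578, 0.23129959]), 'tcp_rot': array([ 1.79999005e+02, -1.16217368e-03,  1.65115127e+02]), 'wrist_force': array([-0.06844275,  0.36165012,  0.25597642]), 'torque': array([-0.0065083 ,  0.01342487, -0.05032527]), 'grasp_force': 0.0, 'opening': 0.08526180566524273}
```

The ball centre is (0.4815, 0.155, 0.153), the axis is near (0.516, 0.157, 0.085), and the base yaw is about +6.8°. I'll grip the ball along base y and carry it over its arc, starting with a hover above it.

>>> {"method": "play_rows", "body": {"targets": [{"grip":80,"linear":[4,-4.4,0],"delta_rot":[0,0,0.1]},{"grip":80,"linear":[34,-37.7,0],"delta_rot":[0,0,0.379]},{"grip":80,"linear":[34,-37.7,0],"delta_rot":[0,0,0.379]},{"grip":80,"linear":[34,-37.7,0],"delta_rot":[0,0,0.379]},{"grip":80,"linear":[34,-37.7,0],"delta_rot":[0,0,0.379]},{"grip":80,"linear":[34,-37.7,0],"delta_rot":[0,0,0.379]},{"grip":80,"linear":[34,-37.7,0],"delta_rot":[0,0,0.379]},{"grip":80,"linear":[34,-37.7,0],"delta_rot":[0,0,0.379]},{"grip":80,"linear":[34,-37.7,0],"delta_rot":[0,0,0.379]},{"grip":80,"linear":[34,-37.7,0],"delta_rot":[0,0,0.379]}], "force": 30}}

```text
time: 1.85
ee_pos: [0.4728, 0.1633, 0.2316]
tcp_rot: [180.0, 0.0, -173.2]
wrist_force: [0.5, 0.6, 0.2]
opening: 0.059
grasp_force: 0.0
```

>>> {"method": "play_rows", "body": {"targets": [{"grip":80,"linear":[0,0,0],"delta_rot":[0,0,0]},{"grip":80,"linear":[0,0,0],"delta_rot":[0,0,0]},{"grip":80,"linear":[0,0,0],"delta_rot":[0,0,0]}]}}

```text
time: 2.15
ee_pos: [0.4713, 0.1657, 0.2314]
tcp_rot: [180.0, -0.0, -173.1]
wrist_force: [-0.3, 0.0, -0.6]
opening: 0.0587
grasp_force: 0.0
```

Run:
```python
from h import *
print(bot.hold_point_z)
p=bot.camera('side'); cv2.imwrite('pics/s1.png',cv2.resize(p['color'][50:250,180:440,::-1],None,fx=3,fy=3))
print(bot.get_obs()['ee_pos'])
for r in bot.pinpoint(p,'clamp_knob'): print(r)
```

```text
0.0187
[0.47112653 0.16603776 0.23142022]
{'pixel': [275.9, 115.4], 'conf': 0.97}
```

View pics/s1.png

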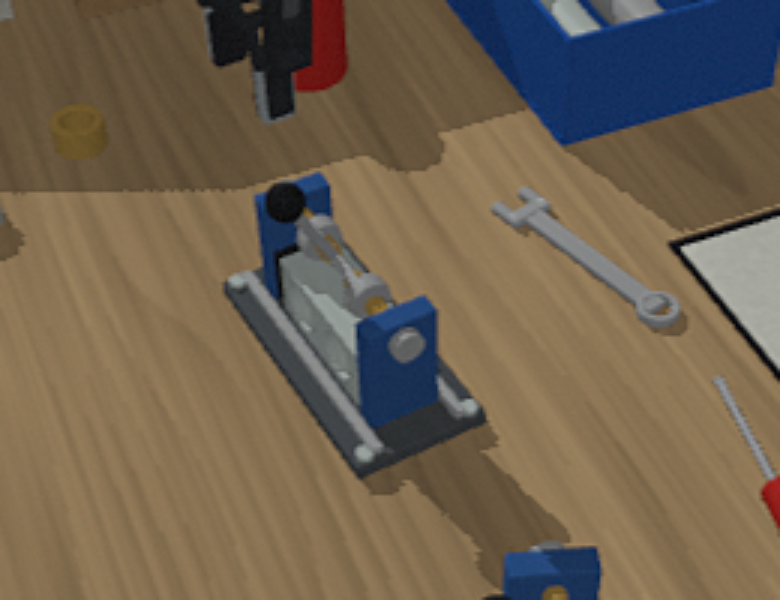

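The gripper (crop 265,90) is above and slightly behind the ball (285,202). I'll shift it over, descend and close.

>>> {"method": "play_rows", "body": {"targets": [{"grip":80,"linear":[1.05,-1.1,0],"delta_rot":[0,0,0]},{"grip":80,"linear":[1.05,-1.1,-3],"delta_rot":[0,0,0]},{"grip":80,"linear":[1.05,-1.1,-6],"delta_rot":[0,0,0]},{"grip":80,"linear":[1.05,-1.1,-8.5],"delta_rot":[0,0,0]},{"grip":80,"linear":[1.05,-1.1,-9.7],"delta_rot":[0,0,0]},{"grip":80,"linear":[1.05,-1.1,-9.7],"delta_rot":[0,0,0]}]}}

```text
time: 2.85
ee_pos: [0.4815, 0.1541, 0.133]
tcp_rot: [-180.0, -0.1, -173.1]
wrist_force: [0.2, -0.2, 1.2]
opening: 0.0583
grasp_force: 0.0
```

Run:
```python
from h import *
p=bot.camera('side'); a=cv2.resize(p['color'][70:200,220:350,::-1],(390,390))
q=bot.camera('top'); b=cv2.resize(q['color'][150:280,180:310,::-1],(390,390)); cv2.imwrite('pics/s2.png',np.hstack([a,b]))
o=bot.get_obs(); print(o['ee_pos'],o['wrist_force'])
```

```text
[0.48256589 0.15441924 0.13540068] [-0.72756839  0.37885398 -0.26178728]
```

View pics/s2.png

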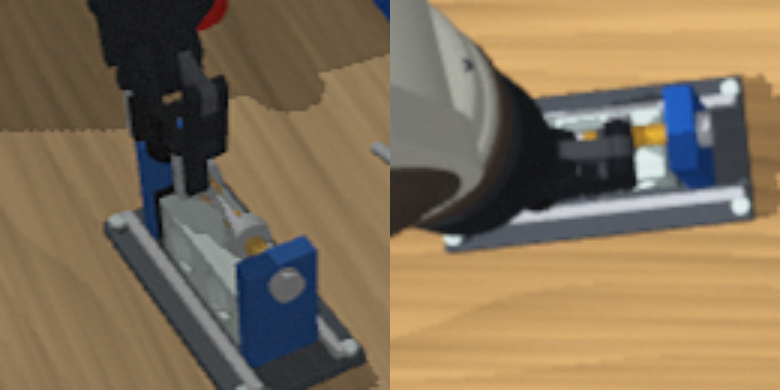

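The fingers straddle the ball (left half, about 195,175). I'll close.

>>> {"method": "play_rows", "body": {"targets": [{"grip":200,"linear":[0,0,0]},{"grip":200,"linear":[0,0,0]},{"grip":200,"linear":[0,0,0]},{"grip":200,"linear":[0,0,0]},{"grip":200,"linear":[0,0,0]},{"grip":200,"linear":[0,0,0]}], "force": 30}}

```text
validation failed for argument at $.ta...
```

>>> {"method": "play_rows", "body": {"targets": [{"grip":200,"linear":[0,0,0],"delta_rot":[0,0,0]},{"grip":200,"linear":[0,0,0],"delta_rot":[0,0,0]},{"grip":200,"linear":[0,0,0],"delta_rot":[0,0,0]},{"grip":200,"linear":[0,0,0],"delta_rot":[0,0,0]},{"grip":200,"linear":[0,0,0],"delta_rot":[0,0,0]},{"grip":200,"linear":[0,0,0],"delta_rot":[0,0,0]}], "force": 30}}

```text
time: 3.55
ee_pos: [0.4826, 0.1544, 0.1354]
tcp_rot: [180.0, 0.1, -173.2]
wrist_force: [-1.6, 0.5, 5.9]
opening: 0.0245
grasp_force: 29.1
```

>>> {"method": "play_rows", "body": {"targets": [{"grip":200,"linear":[0.75,0.09,0.34],"delta_rot":[0,0,0]},{"grip":200,"linear":[1.55,0.18,0.6],"delta_rot":[0,0,0]},{"grip":200,"linear":[2.36,0.28,0.77],"delta_rot":[0,0,0]},{"grip":200,"linear":[3.19,0.38,0.86],"delta_rot":[0,0,0]},{"grip":200,"linear":[4.02,0.48,0.86],"delta_rot":[0,0,0]},{"grip":200,"linear":[4.02,0.48,0.86],"delta_rot":[0,0,0]}]}}

```text
time: 4.15
ee_pos: [0.5238, 0.1593, 0.1428]
tcp_rot: [180.0, 0.1, -173.2]
wrist_force: [1.2, 3.1, 2.3]
opening: 0.024
grasp_force: 30.5
```

Run:
```python
from h import *
p=bot.camera('side'); a=cv2.resize(p['color'][70:200,220:350,::-1],(390,390))
q=bot.camera('top'); b=cv2.resize(q['color'][150:280,180:310,::-1],(390,390)); cv2.imwrite('pics/s3.png',np.hstack([a,b]))
o=bot.get_obs(); print(o['ee_pos'],o['wrist_force'],o['torque'],o['opening'],o['grasp_force'])
```

```text
[0.52303911 0.15924805 0.14285815] [1.36105825 3.43948493 2.23803593] [0.60007165 0.07508632 0.03357126] 0.02388098480181204 30.46923726797104
```

View pics/s3.png

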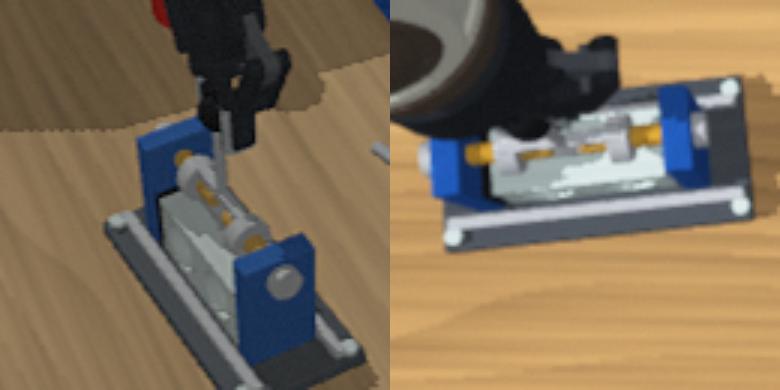

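The ball is held with the bar about upright and the forces are low. Continuing over the arc.

>>> {"method": "play_rows", "body": {"targets": [{"grip":200,"linear":[0.96,0.11,-0.11],"delta_rot":[0,0,0]},{"grip":200,"linear":[1.91,0.23,-0.34],"delta_rot":[0,0,0]},{"grip":200,"linear":[2.81,0.33,-0.68],"delta_rot":[0,0,0]},{"grip":200,"linear":[3.67,0.44,-1.13],"delta_rot":[0,0,0]},{"grip":200,"linear":[4.36,0.52,-1.6],"delta_rot":[0,0,0]},{"grip":200,"linear":[4.36,0.52,-1.6],"delta_rot":[0,0,0]}]}}

```text
time: 4.85
ee_pos: [0.5678, 0.1647, 0.1265]
tcp_rot: [180.0, 0.1, -173.2]
wrist_force: [2.3, 5.0, 3.0]
opening: 0.0239
grasp_force: 30.4
```

>>> {"method": "play_rows", "body": {"targets": [{"grip":200,"linear":[0.65,0.08,-0.54],"delta_rot":[0,0,0]},{"grip":200,"linear":[1.13,0.13,-1.04],"delta_rot":[0,0,0]},{"grip":200,"linear":[1.13,0.13,-1.04],"delta_rot":[0,0,0]}]}}

```text
time: 5.15
ee_pos: [0.5791, 0.1661, 0.1161]
tcp_rot: [180.0, 0.1, -173.2]
wrist_force: [3.4, 5.0, 3.3]
opening: 0.0241
grasp_force: 31.3
```

Run:
```python
from h import *
p=bot.camera('side'); a=cv2.resize(p['color'][70:200,220:350,::-1],(390,390))
q=bot.camera('top'); b=cv2.resize(q['color'][150:280,180:310,::-1],(390,390)); cv2.imwrite('pics/s4.png',np.hstack([a,b]))
o=bot.get_obs(); print(o['ee_pos'],o['wrist_force'],o['torque'],o['opening'],o['grasp_force'])
```

```text
[0.57881002 0.16604171 0.11631432] [3.80283536 5.86536442 4.12001747] [ 1.05064928 -0.4587064  -0.08925188] 0.023829546888296044 31.263940036296844
```

View pics/s4.png

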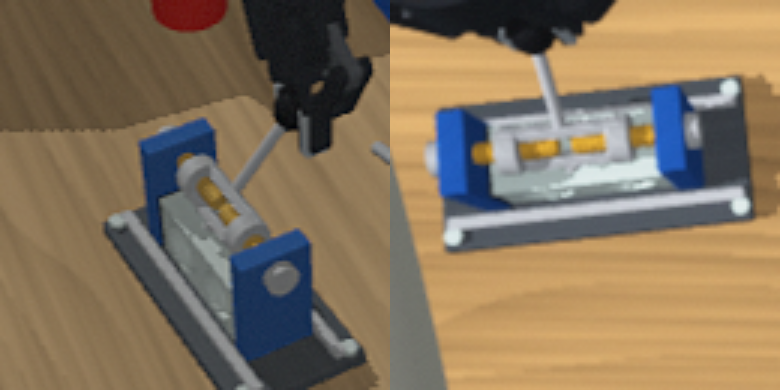

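The bar leans far to +x, near (265,155) in the left half, with the ball still in the pads. I'll nudge along the tangent until it meets the stop.

>>> {"method": "play_rows", "body": {"targets": [{"grip":200,"linear":[0.15,0.02,-0.18],"delta_rot":[0,0,0]},{"grip":200,"linear":[0.28,0.03,-0.34],"delta_rot":[0,0,0]},{"grip":200,"linear":[0.28,0.03,-0.34],"delta_rot":[0,0,0]}]}}

```text
time: 5.55
ee_pos: [0.5816, 0.1664, 0.1133]
tcp_rot: [180.0, 0.2, -173.2]
wrist_force: [2.7, 5.9, 5.0]
opening: 0.024
grasp_force: 31.6
```

>>> {"method": "play_rows", "body": {"targets": [{"grip":200,"linear":[0.13,0.02,-0.16],"delta_rot":[0,0,0]},{"grip":200,"linear":[0.25,0.03,-0.32],"delta_rot":[0,0,0]},{"grip":200,"linear":[0.25,0.03,-0.32],"delta_rot":[0,0,0]}]}}

```text
time: 5.85
ee_pos: [0.5841, 0.1667, 0.11]
tcp_rot: [180.0, 0.1, -173.2]
wrist_force: [2.6, 6.2, 3.7]
opening: 0.024
grasp_force: 32.0
```

>>> {"method": "play_rows", "body": {"targets": [{"grip":200,"linear":[0.12,0.02,-0.17],"delta_rot":[0,0,0]},{"grip":200,"linear":[0.23,0.03,-0.34],"delta_rot":[0,0,0]},{"grip":200,"linear":[0.23,0.03,-0.34],"delta_rot":[0,0,0]}]}}

```text
time: 6.15
ee_pos: [0.5854, 0.1669, 0.1078]
tcp_rot: [179.9, 0.1, -173.1]
wrist_force: [-5.4, 3.5, 14.0]
opening: 0.0239
grasp_force: 32.8
```

Run:
```python
from h import *
P=[bot.camera('side'),bot.camera('top')]; p,q=P
a=cv2.resize(p['color'][70:200,220:350,::-1],(390,390))
b=cv2.resize(q['color'][150:280,180:310,::-1],(390,390)); cv2.imwrite('pics/s5.png',np.hstack([a,b]))
for x in P:
  for t in('clamp_knob','clamp_left_face','clamp_right_face'): print(t,[(r['pixel'],round(r['conf'],2)) for r in bot.pinpoint(x,t)[:2]])
R=[ray(x,bot.pinpoint(x,'clamp_knob')[0]['pixel']) for x in P if bot.pinpoint(x,'clamp_knob')]
if len(R)==2:
  (o1,d1),(o2,d2)=R; s=np.linalg.lstsq(np.c_[d1,-d2],o2-o1,rcond=None)[0]; print(o1+d1*s[0],o2+d2*s[1])
```

```text
clamp_knob []
clamp_left_face [([280.9, 138.2], 0.69)]
clamp_right_face []
clamp_knob [([232.0, 158.0], 0.81)]
clamp_left_face [([220.6, 207.0], 0.88)]
clamp_right_face [([274.3, 200.1], 0.83)]
```

View pics/s5.png

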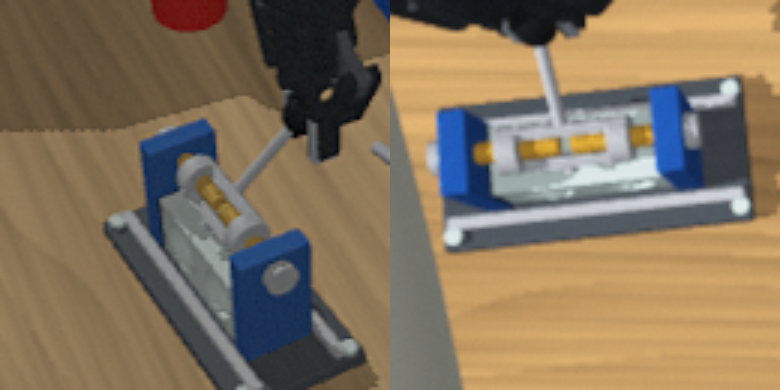

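Resistance has jumped to 14 N against the push, so the bar is at its stop (left half, about 265,155). I'll release and withdraw upwards.

>>> {"method": "play_rows", "body": {"targets": [{"grip":90,"linear":[0,0,0],"delta_rot":[0,0,0]},{"grip":80,"linear":[0,0,0],"delta_rot":[0,0,0]},{"grip":80,"linear":[0,0,0],"delta_rot":[0,0,0]},{"grip":80,"linear":[0,0,0],"delta_rot":[0,0,0]},{"grip":80,"linear":[0,0,2],"delta_rot":[0,0,0]},{"grip":80,"linear":[0,0,5],"delta_rot":[0,0,0]},{"grip":80,"linear":[0,0,9],"delta_rot":[0,0,0]},{"grip":80,"linear":[0,0,13],"delta_rot":[0,0,0]},{"grip":80,"linear":[0,5,15],"delta_rot":[0,0,0]},{"grip":80,"linear":[0,10,15],"delta_rot":[0,0,0]}]}}

```text
time: 7.7
ee_pos: [0.5861, 0.2628, 0.2604]
tcp_rot: [179.9, 0.3, -173.4]
wrist_force: [1.4, 0.3, 0.1]
opening: 0.0587
grasp_force: 0.0
```

>>> {"method": "play_rows", "body": {"targets": [{"grip":80,"linear":[0,5,0],"delta_rot":[0,0,0]},{"grip":80,"linear":[0,10,0],"delta_rot":[0,0,0]},{"grip":80,"linear":[0,10,0],"delta_rot":[0,0,0]},{"grip":80,"linear":[0,10,0],"delta_rot":[0,0,0]}]}}

```text
time: 8.1
ee_pos: [0.5847, 0.3639, 0.255]
tcp_rot: [-179.9, -0.1, -173.1]
wrist_force: [-0.1, -0.9, -0.3]
opening: 0.0586
grasp_force: 0.0
```

Run:
```python
from h import *
P=[bot.camera('side'),bot.camera('top')]; p,q=P
a=cv2.resize(p['color'][70:200,220:350,::-1],(390,390))
b=cv2.resize(q['color'][120:250,180:310,::-1],(390,390)); cv2.imwrite('pics/s6.png',np.hstack([a,b]))
def tri(t):
  R=[]
  for x in P:
    r=bot.pinpoint(x,t)
    if not r: return print(t,'missing')
    R.append(ray(x,r[0]['pixel']))
  (o1,d1),(o2,d2)=R; s=np.linalg.lstsq(np.c_[d1,-d2],o2-o1,rcond=None)[0]; u,v=o1+d1*s[0],o2+d2*s[1]; print(t,u.round(4),v.round(4)); return (u+v)/2
k=tri('clamp_knob'); tri('other_knob'); l=tri('clamp_left_face'); r=tri('clamp_right_face')
if l is not None and r is not None: print(np.linalg.norm(l-r))
if k is not None: print('lean',np.degrees(np.arctan2((k[:2]-[.516,.157])@[.993,.118],k[2]-.085)))
```

```text
clamp_knob [0.5751 0.1587 0.1436] [0.5692 0.1602 0.1424]
other_knob [ 0.4703 -0.1812  0.1463] [ 0.469  -0.1809  0.146 ]
clamp_left_face [0.5053 0.1991 0.0532] [0.5035 0.1995 0.053 ]
clamp_right_face [0.5292 0.1079 0.0304] [0.5256 0.1088 0.0299]
0.09662124796753851
lean 44.000439093712735
```

View pics/s6.png

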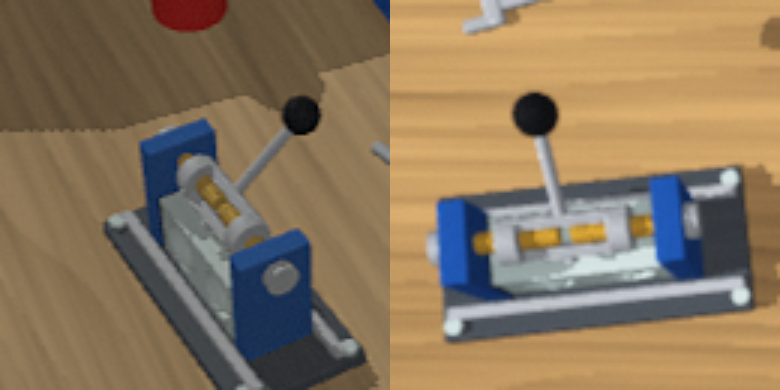

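The ball is free at (300,115) in the left half and the jaws look drawn in. One more precise check of the ball, using its dark blob.

Run:
```python
from h import *
R=[]
for n,L in(('top',(228,158)),('side',(320,108))):
    p=bot.camera(n); g=p['color'].max(2)<50; w=np.zeros_like(g); w[L[1]-12:L[1]+13,L[0]-12:L[0]+13]=1
    k,lab,st,ce=cv2.connectedComponentsWithStats((g&w).astype(np.uint8)); i=1+np.argmax(st[1:,4]); print(n,ce[i],st[i]); R.append(ray(p,ce[i]))
    if n=='top':
        hsv=cv2.cvtColor(p['color'],cv2.COLOR_RGB2HSV); X=[]
        for y in range(170,240):
            for x in range(185,305):
                if 100<hsv[y,x,0]<130 and hsv[y,x,1]>150 and p['range_z'][y,x]>0:
                    v=pt(p,(x,y))
                    if v[2]>.095: X.append(v)
        X=np.array(X,np.float32); _,l,cc=cv2.kmeans(X,2,None,(3,50,1e-4),5,0); print(cc.round(4).tolist(), np.linalg.norm(cc[0]-cc[1]))
(o1,d1),(o2,d2)=R; s=np.linalg.lstsq(np.c_[d1,-d2],o2-o1,rcond=None)[0]; k=(o1+d1*s[0]+o2+d2*s[1])/2
print(k,'lean',np.degrees(np.arctan2((k[:2]-[.516,.157])@[.993,.118],k[2]-.085)))
```

```text
top [228.02684564 157.75838926] [221 151  15  14 149]
[[0.5239999890327454, 0.09359999746084213, 0.09969999641180038], [0.5081999897956848, 0.22200000286102295, 0.09950000047683716]] 0.12939362
side [319.94262295 107.96721311] [314 102  13  13 122]
[0.57881916 0.16675721 0.13435071] lean 52.15993861110489
```

```bash
python3 -c "
from workcell import bot
print(bot.job_done())"
```

```text
the job is handed in; nothing more can be done
None
```

The bored-block clamp is tightened to its stop: the bar measured about 52° over towards +x (nominal 50°). The ball is released with the arm clear, the other clamp was not touched, and the job was handed in at about 8 s without a verdict shown.

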